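# Lock the chip cutter for storage with its tapered pin

## Task

Make the chip cutter safe to put away: slide its pusher fully forward until its rubber stops meet the blade frame and let go (it springs back a few millimetres), then take the tapered pin from its wooden stand and push it straight down through the pin hole, so that it draws the pusher's tongue back into line, until its collar sits on the cutter. Leave the pin standing upright there, and leave the other things on the worktop where they are.

Things in the scene. Friction and masses are not known exactly. Their poses are not given: they have to be found in the camera images.
- chip_cutter: aluminium chip cutter, 255 x 130 x 150 mm, fixed on suction feet. Origin on the worktop under the pin hole; x runs along the slide, pin hole to blade frame (forward); z up. Stacked at the hole: base plate 45-57 mm high, pusher's steel tongue 58-68 (60 wide), bridge plate 69-79 (60 x 90). Holes 20.6 mm, 1.5 mm bevels; only the tongue's moves. Blade frame at x = 160-180, 150 high
- eye (a point): centre of the pin hole in the top face of the bridge plate, 79 mm above the worktop; axes as the chip cutter's
- pusher (a joint): slide of the pusher, m: 0 = tongue's hole in line with the pin hole, growing as it is drawn back (against the cutter's x); -0.003 = hard against its stops. Starts 0.03 to 0.055. 2 to 5 N slides it forward; it stays where left, but from nearer than 0.006 a weak spring backs it off to about 0.006 when let go. At that offset the pin's tip, held over the eye or up to 3 mm behind it, enters both holes
- tongue_eye (a point): centre of the hole in the pusher's tongue, at the tongue's top face, 68 mm above the worktop; moves with the pusher. With the pusher drawn back this hole shows on the near side of the bridge: the pin does not go in there
- pusher_grip (a point): middle of the black grip bar along the top of the pusher: bar 18 mm thick along the cutter's x, 90 mm wide along its y, 120 to 146 mm above the worktop. It lies 141 mm forward of the tongue's hole. It can be pinched from above across its thickness or pushed forward at its near face
- pin_stand: light wooden stand, 80 x 80 mm, fixed to the worktop, open at two sides, top at 85 mm; the pin hangs in the hole in the middle of its top. Origin at the worktop under the hole, z up
- drift_pin: tapered pin, 138 mm long, about 0.2 kg. Origin on its axis at the underside of its steel collar (34 mm wide, 6 thick); z up along the wooden handle (28 mm wide, 6 to 66 mm above origin). Steel shank 72 mm below: 18 mm wide for 34 mm, then 38 mm taper to a 6 mm tip. Starts upright with collar on the stand; lift 75 mm to clear. Pushing home takes about 5 N, more if off centre; home, origin = eye
- pin_grip (a point): point on the pin's axis in the middle of the handle, 42 mm above the underside of the collar: where to grip
- spice_jar: bystander: spice jar, 45 mm in diameter, 105 high, near the stand; origin at its underside, z up
- pastry_ring: bystander: fluted metal pastry ring, 67 mm in diameter, 35 high, near the stand; origin at its underside, z up
- mug: bystander: mug, 81 x 113 x 101 mm, at the left; origin at its underside, z up
- timer: bystander: kitchen timer, 68 mm in diameter, 57 high, at the left; origin at its underside, z up
- tub: bystander: lidded plastic tub, 96 x 137 x 53 mm, at the right; origin at its underside, z up
- mixer: bystander: white electric hand mixer, 86 x 234 x 133 mm, at the right; origin at its underside, z up

How it is judged:
By the outcome, as a careful person would: the job done as asked, in the order asked, and still so for the second after the job is handed in, with the robot touching nothing.
It also fails if it takes over 51 s, if anything falls off the work surface, if the arm or the gripper's body presses on something with over 40 N, if the wrist force passes 120 N, or if a joint passes its speed limit or range.

## Robot

A 6-joint arm with a two-finger parallel gripper is mounted at the origin on the work surface; the furniture and walls round the work are solid. World frame = base frame: x ahead of the robot, y to its left, z up, the work surface at z = 0. Lengths are in mm, angles in rad, forces in N, time in s.
With the tool pointing down it reaches from about 275 to 1000 mm from the base axis. Payload 8.4 kg.
Tool frame: the origin (TCP) lies on the centre line of the jaws, within the pads' length; the fingertips stand 25 mm ahead of it and the grasp point (between the pads) lies 6 mm ahead of it; z points along the fingers, y is the line along which they close (so a half turn about z gives the same grasp; the last joint's range is limited). The gripper opens to 85 mm and grips with 20 to 120 N. Pads are 22 mm wide; open, the fingers measure 114 mm over their backs; the gripper's body (76 mm by 85 mm) begins 54 mm behind the grasp point. The pads swing forward as they close: fully open they stand 13 mm farther back than shut.
Start: joints at [-1.113, 0.353, 1.633, -0, 1.155, -0.002], TCP at [277.355, -560.092, 256.281] pointing down, gripper open.
Joint ranges: [-2.63, 2.63], [-0.92, 2.1], [0.06, 2.66], [-1.3, 4.44], [0, 2.69], [-3.02, 3.02]. Speed limits (rad/s): [2.22, 2.22, 2.79, 3.14, 3.14, 3.14].

## Interface

Orientations are given as [roll, pitch, yaw] about the fixed x, y, z axes, in that order (R = Rz(yaw) Ry(pitch) Rx(roll)).
In Python, from rig import r gives the robot as it stands.
- The arm moves only by the shell command python3 -m jog 'ROWS' [FORCE]. ROWS is JSON, a list of rows, each a list of 3 entries, a list of its own where there are three numbers: the turn, a rotation vector about the tool's x, y, z in rad, then the shift along the tool's x, y, z in m, then the opening, from -1 (shut) to 1 (fully open). In form: [[[rx, ry, rz], [x, y, z], gripper], ...]. A call has 1 to 12 rows; each row shifts and turns the commanded pose from where the row before left it, along the tool's axes as they then stand; what a row does not reach is not made up. A row lasts 1/10 s, in which the tool goes at most 50 mm and 8.59 degrees, less where a joint would pass 70% of its speed; a pose out of reach is approached as far as the arm can. A call with a gripper value outside its range is refused whole. The fingers move at their own pace and stop on an object; FORCE is the grip in N (left out, the last holds). Time passes only in rows, so rows that do not move let the fingers close. It gives the time, the measured TCP pose, the force, the opening and the grip force at its end, in the units of the state.
- r.sense(): the state, without advancing time (a new reading comes with each control period).
- r.grab_frame(name): name is "side" or "top"; returns the picture (480x640x3 uint8, red, green, blue); there is no depth.
- r.camera_params(name): a dict with "fx", "fy", "cx", "cy" (pixels), "rvec" (rotation vector, rad) and "tvec" (3), from world to camera coordinates, as OpenCV has them. Camera axes: x right, y down, z forward; pixel columns grow to the right and rows downward; lengths in mm; the calibration is good to about 2 mm. A picture is of the moment at which its call begins. camera_params takes no time and is no camera call.
- r.sign_off(): hands the job in; it is judged then, once.
The state is a dict: "clock": time; "qpos": joint angles; "qvel": joint speeds; "joint_efforts": joint torques, N m; "eef_pos": TCP position; "tcp_rot": TCP orientation; "contact_force": force on the tool from outside, world axes, zero at the start; "wrist_torque": the same for the moment, N m; "opening": opening from 0.0 (shut) to 1.0 (fully open); "grasp_force": force on a finger pad.
Only numpy, scipy, OpenCV 4.12 (cv2) and the standard library are available. Lean on these libraries where they do the work, as an engineer would, in place of code of your own. Each camera call takes 0.05 s, during which the arm holds its last target. There are 200 camera calls.

## Working session

There is one attempt and no reset: what is moved stays moved. The work goes in short steps, Python scripts to look and compute and a shell command to move; the robot and the scene stay as the last step left them, time stands still between calls to the robot, and variables do not carry over. Pictures are saved under pics/ and viewed, at most 10 in all, crops included, and the job is handed in when it is done.

```bash
mkdir -p pics; cat > h.py <<'E'
import numpy as np, cv2
from rig import r
def cam(n):
    p=r.camera_params(n); K=np.array([[p['fx'],0,p['cx']],[0,p['fy'],p['cy']],[0,0,1.]])
    R=cv2.Rodrigues(np.array(p['rvec'],float))[0]; return K,R,np.array(p['tvec'],float).ravel()
def proj(n,P):
    K,R,t=cam(n); q=(K@(R@np.atleast_2d(P).T.astype(float)+t[:,None])).T; return q[:,:2]/q[:,2:]
def back(n,u,v,z):
    K,R,t=cam(n); d=R.T@np.linalg.inv(K)@[u,v,1]; c=-R.T@t; return c+d*(z-c[2])/d[2]
def snap(n,f,box=None,s=1):
    im=r.grab_frame(n)[:,:,::-1]
    cv2.imwrite('pics/raw_'+f,im)
    if box: im=im[box[1]:box[3],box[0]:box[2]]
    cv2.imwrite('pics/'+f,cv2.resize(im,None,fx=s,fy=s,interpolation=cv2.INTER_CUBIC))
E
python3 - <<'E'
from h import *
snap('top','t1.png');snap('side','s1.png')
for n in('top','side'):
    K,R,t=cam(n);print(n,K[0,0],-R.T@t,R[2])
s=r.sense();print(s['tcp_rot'],s['clock'],s['opening'])
E
```

```text
top 583.4090612873656 [ 337.61358107  -62.5276518  1734.11502243] [ 0.08901944 -0.00506924 -0.99601699]
side 571.7673817833839 [  420.29251503 -1393.64654479   870.36963881] [ 0.04018266  0.86118023 -0.50670895]
[-3.14031855e+00  2.11393589e-05  4.59787772e-01] 0.1 1.0044756378324131
```

View pics/t1.png

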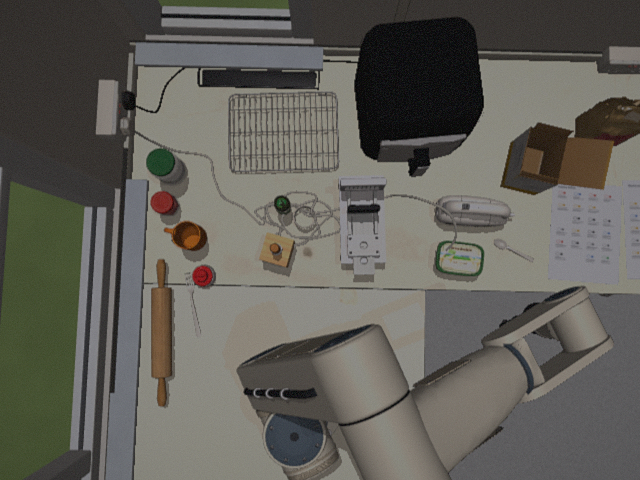

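View pics/s1.png

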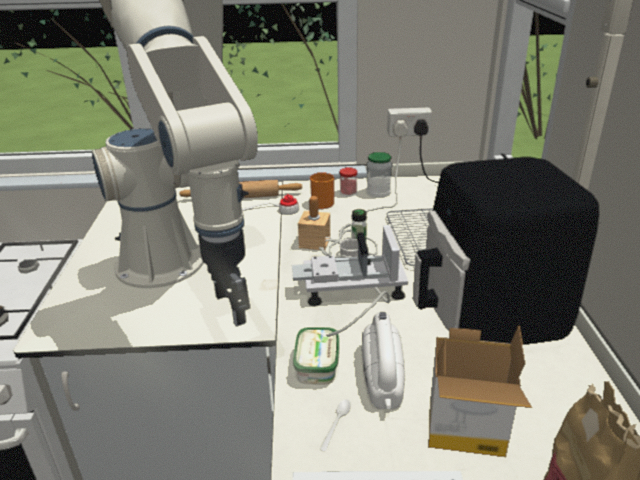

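The top view shows the cutter at about (362,225), the stand at (277,250) and the jar at (282,204). The cutter's forward direction is up the image (world +x). I'll enlarge both regions.

```bash
python3 - <<'E'
import cv2
a=cv2.imread('pics/raw_t1.png')[165:285,250:410];b=cv2.imread('pics/raw_s1.png')[185:310,280:440]
cv2.imwrite('pics/tc.png',cv2.resize(a,None,fx=5,fy=5,interpolation=2));cv2.imwrite('pics/sc.png',cv2.resize(b,None,fx=4.8,fy=4.8,interpolation=2))
E
```

```text
(no output)
```

View pics/tc.png

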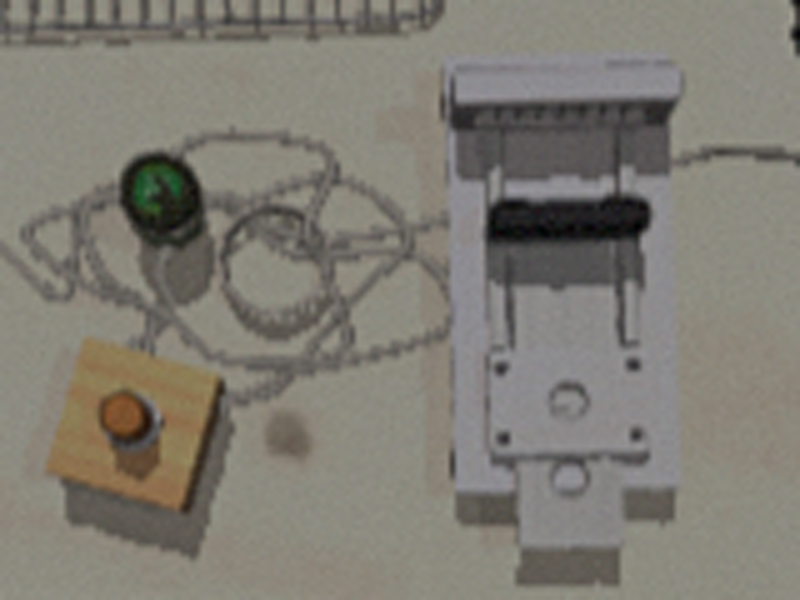

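View pics/sc.png

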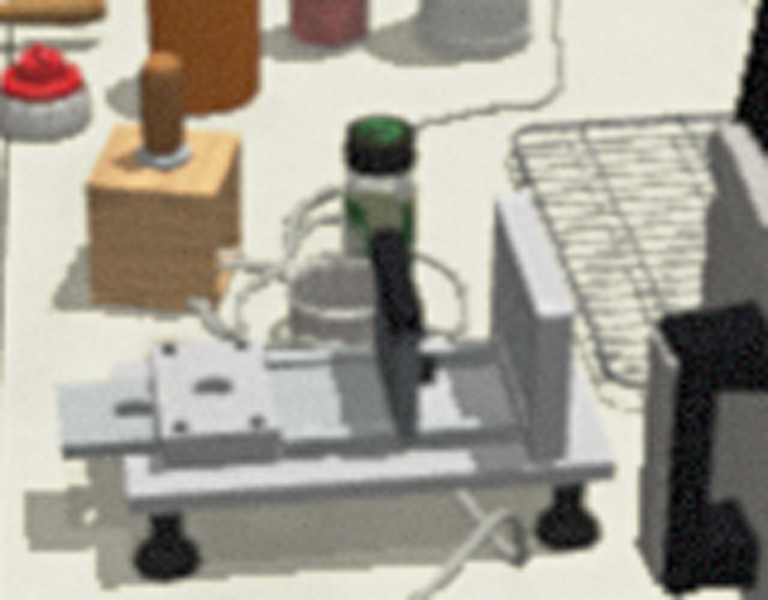

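The top crop shows the eye at (569,402), the tongue hole at (571,478), the grip bar at (569,219) and the handle top at (124,415). The side crop shows the eye at (213,385), the tongue hole at (133,409) and the handle top at (163,60).

```bash
python3 - <<'E'
from h import *
T=lambda x,y:((x+.5)/5-.5+250,(y+.5)/5-.5+165)
S=lambda x,y:((x+.5)/4.8-.5+280,(y+.5)/4.8-.5+185)
def tri(t,s):
    Ps=[np.hstack([R,t_[:,None]]) for K,R,t_ in [cam('top'),cam('side')]]
    Ps=[cam('top')[0]@Ps[0],cam('side')[0]@Ps[1]]
    X=cv2.triangulatePoints(Ps[0],Ps[1],np.array(t,float),np.array(s,float));return (X[:3]/X[3]).ravel()
np.set_printoptions(precision=1,suppress=True)
for nm,t,s,z in [('eye',(569,402),(213,385),79),('tongue',(571,478),(133,409),68),('pintop',(124,415),(163,60),151),('bar',(569,219),(392,240),146)]:
    print(nm,'top',back('top',*T(*t),z),'side',back('side',*S(*s),z),'tri',tri(T(*t),S(*s)))
print('collar side',back('side',*S(164,157),88),'top',back('top',*T(136,421),91))
for nm,p,z in [('frame near L',(455,103),150),('frame near R',(668,103),150),('brR',(650,455),79),('brL',(488,455),79),('brFL',(488,348),79),('brFR',(645,345),79),('barL',(490,219),146),('barR',(650,215),146),('frameback L',(447,62),150),('frameback R',(683,65),150),
 ('standA',(86,338),85),('standB',(222,378),85),('standC',(185,510),85),('standD',(46,472),85),('jar',(160,190),105),('ring',(278,250),35)]:
    print(nm,back('top',*T(*p),z))
E
```

```text
eye top [ 458.8 -167.7   79. ] side [ 463. -169.   79.] tri [ 460.9 -167.8   78. ]
tongue top [ 416.1 -170.3   68. ] side [ 420. -172.   68.] tri [ 418.  -170.3   66.8]
pintop top [441.1  78.6 151. ] side [446.5  77.5 151. ] tri [443.8  78.8 150.2]
bar top [ 554.6 -161.8  146. ] side [ 560.7 -139.1  146. ] tri [ 555.5 -161.1  158.4]
collar side [445.1  73.2  88. ] top [441.7  77.1  91. ]
frame near L [616.9 -97.8 150. ]
frame near R [ 619.5 -214.9  150. ]
brR [ 429.6 -214.3   79. ]
brL [ 427.6 -122.2   79. ]
brFL [ 488.6 -121.    79. ]
brFR [ 492.3 -210.5   79. ]
barL [ 553.6 -118.4  146. ]
barR [ 557.8 -206.2  146. ]
frameback L [639.6 -93.  150. ]
frameback R [ 640.9 -222.9  150. ]
standA [488.6 107.4  85. ]
standB [467.6  29.6  85. ]
standC [392.4  48.5  85. ]
standD [412.1 127.6  85. ]
jar [571.4  66.3 105. ]
ring [547.6   1.7  35. ]
```

The eye is at about (461,-168), cutter yaw is about 0.045, and the pusher offset is about 43 mm (expected 30–55). The grip bar centre is at about (559,-164) and the pin at (443.5,78). I'll rotate the tool to align with the cutter, then push with the fingers closed.

```bash
cat >> h.py <<'E'
from scipy.spatial.transform import Rotation as Ro
def need(pos,yaw=.045):
    s=r.sense();A=Ro.from_euler('xyz',s['tcp_rot']);B=Ro.from_euler('xyz',[np.pi,0,yaw])
    print('t',round(s['clock'],2),'pos',np.round(s['eef_pos'],1),'turn',np.round((A.inv()*B).as_rotvec(),3),'shift mm',np.round(A.inv().apply(np.array(pos)-s['eef_pos']),1),'after turn',np.round(B.inv().apply(np.array(pos)-s['eef_pos']),1),'F',np.round(s['contact_force'],1))
E
python3 -m jog '[[[0,0,0.14],[0,0,0],-1],[[0,0,0.14],[0,0,0],-1],[[0,0,0.135],[0,0,0],-1]]' 40
python3 -c "
from h import *
need([512,-166,230])"
```

```text
clock: 0.4
eef_pos: [277.2, -559.8, 255.9]
tcp_rot: [-3.141, 0.0, 0.039]
contact_force: [-0.5, -0.0, -0.3]
opening: 0.512
grasp_force: 0.0
t 0.4 pos [ 277.2 -559.8  255.9] turn [-0.001  0.    -0.006] shift mm [ 250.  -384.3   26.1] after turn [ 252.2 -382.9   25.9] F [-0.5 -0.  -0.3]
```

```bash

python3 -m jog '[[[0,0,-0.006],[0.025,-0.038,0],-1],[[0,0,0],[0.025,-0.038,0],-1],[[0,0,0],[0.025,-0.038,0],-1],[[0,0,0],[0.025,-0.038,0],-1],[[0,0,0],[0.025,-0.038,0],-1],[[0,0,0],[0.025,-0.038,0],-1],[[0,0,0],[0.025,-0.038,0],-1],[[0,0,0],[0.025,-0.038,0],-1],[[0,0,0],[0.025,-0.038,0.01],-1],[[0,0,0],[0.025,-0.038,0.01],-1],[[0,0,0],[0,0,0],-1]]'
python3 -c "
from h import *
need([512,-166,155])"
```

```text
clock: 1.5
eef_pos: [509.3, -163.7, 234.9]
tcp_rot: [-3.14, 0.001, 0.055]
contact_force: [-0.5, -0.7, -0.0]
opening: 0.003
grasp_force: 0.0
t 1.5 pos [ 509.3 -163.7  234.9] turn [-0.002  0.001  0.01 ] shift mm [ 2.7  2.6 79.9] after turn [ 2.6  2.4 79.9] F [-0.5 -0.7 -0. ]
```

```bash

python3 -m jog '[[[0,0,0],[0,0.002,0.02],-1],[[0,0,0.01],[0,0,0.02],-1],[[0,0,0],[0,0,0.02],-1],[[0,0,0],[0,0,0.02],-1],[[0,0,0],[0.01,0,0],-1],[[0,0,0],[0.01,0,0],-1],[[0,0,0],[0.005,0,0],-1],[[0,0,0],[0.005,0,0],-1],[[0,0,0],[0.005,0,0],-1],[[0,0,0],[0.0,0,0],-1]]'
python3 - <<'E'
from h import *
snap('side','s2.png',(280,185,440,310),4.8)
E
```

```text
clock: 2.5
eef_pos: [543.9, -168.6, 156.8]
tcp_rot: [3.141, -0.001, 0.041]
contact_force: [0.5, 0.8, 0.0]
opening: -0.002
grasp_force: 0.0
```

View pics/s2.png

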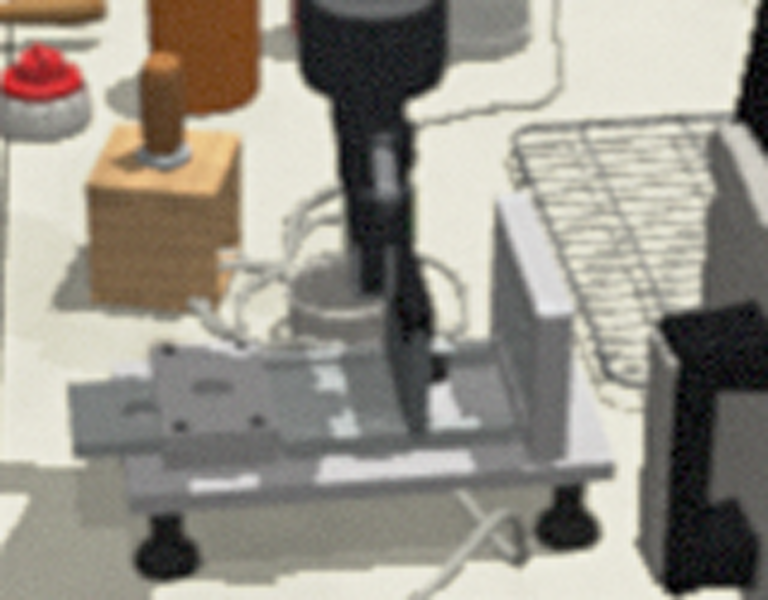

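The fingers are behind the bar and pushing it. The tongue hole has moved from (133,409) to (141,408), about 4 mm, so roughly 41 mm remain.

```bash

python3 -m jog '[[[0,0,0],[0.006,0,0],-1],[[0,0,0],[0.006,0,0],-1],[[0,0,0],[0.006,0,0],-1],[[0,0,0],[0.006,0,0],-1],[[0,0,0],[0.005,0,0],-1],[[0,0,0],[0.004,0,0],-1],[[0,0,0],[0,0,0],-1]]'
python3 -m jog '[[[0,0,0],[0.002,0,0],-1],[[0,0,0],[0.002,0,0],-1],[[0,0,0],[0,0,0],-1]]'
python3 -m jog '[[[0,0,0],[0.002,0,0],-1],[[0,0,0],[0,0,0],-1]]'
```

```text
clock: 3.25
eef_pos: [576.8, -167.2, 156.2]
tcp_rot: [3.141, -0.001, 0.041]
contact_force: [-0.0, -0.1, 0.8]
opening: 0.001
grasp_force: 0.2
clock: 3.55
eef_pos: [580.0, -167.2, 156.2]
tcp_rot: [3.142, 0.0, 0.041]
contact_force: [-3.5, 0.6, 0.7]
opening: -0.003
grasp_force: 1.6
clock: 3.75
eef_pos: [582.1, -167.1, 156.2]
tcp_rot: [3.142, 0.0, 0.041]
contact_force: [-2.9, 0.0, 0.4]
opening: 0.002
grasp_force: 1.8
```

```bash

python3 -m jog '[[[0,0,0],[0.002,0,0],-1],[[0,0,0],[0.002,0,0],-1],[[0,0,0],[0,0,0],-1]]'
python3 -m jog '[[[0,0,0],[0.002,0,0],-1],[[0,0,0],[0,0,0],-1]]'
```

```text
clock: 4.05
eef_pos: [584.4, -166.9, 156.1]
tcp_rot: [-3.141, 0.004, 0.041]
contact_force: [-11.7, -0.8, 5.6]
opening: 0.001
grasp_force: 5.7
clock: 4.25
eef_pos: [584.6, -166.9, 156.1]
tcp_rot: [-3.141, 0.008, 0.041]
contact_force: [-19.5, -2.2, 12.9]
opening: -0.002
grasp_force: 9.7
```

The force climbed to 20 N with no further motion, so the pusher is hard on its stops. I'll back off and retreat upward.

```bash

python3 -m jog '[[[0,0,0],[-0.005,0,0],-1],[[0,0,0],[-0.01,0,0],-1],[[0,0,0],[-0.02,0,0],-1],[[0,0,0],[-0.02,0,0],-1],[[0,0,0],[0,0,-0.03],-1],[[0,0,0],[0,0,-0.03],1],[[0,0,0],[0,0,-0.03],1],[[0,0,0],[0,0,0],1]]'
python3 -c "
from h import *
snap('side','s3.png')
need([443.5,78,235])"
```

```text
clock: 5.05
eef_pos: [535.7, -169.8, 250.8]
tcp_rot: [3.139, -0.009, 0.041]
contact_force: [1.0, -0.8, 0.5]
opening: 0.504
grasp_force: 0.0
t 5.1 pos [ 534.7 -169.5  248.6] turn [ 0.002 -0.006 -0.004] shift mm [ -81.1 -251.    12.7] after turn [ -79.9 -251.3   13.6] F [-0.4 -0.1 -0.5]
```

```bash

python3 -m jog '[[[0,-0.006,0],[-0.01,-0.036,0],1],[[0,0,0],[-0.012,-0.036,0],1],[[0,0,0],[-0.012,-0.036,0],1],[[0,0,0],[-0.012,-0.036,0],1],[[0,0,0],[-0.012,-0.036,0],1],[[0,0,0],[-0.012,-0.036,0.0],1],[[0,0,0],[-0.011,-0.035,0.01],1],[[0,0,0],[0,0,0],1],[[0,0,0],[0,0,0],1]]'
python3 -c "
from h import *
snap('side','s4.png',(280,140,440,260),4.8)
snap('top','t4.png',(250,200,410,320),4.8)
for n in('s4','t4'):pass
a=np.hstack([cv2.imread('pics/s4.png'),cv2.imread('pics/t4.png')])
cv2.imwrite('pics/c4.png',cv2.resize(a,(800,300),interpolation=3))
need([443.5,78,133])"
```

```text
clock: 6.0
eef_pos: [441.3, 79.0, 235.9]
tcp_rot: [3.141, 0.007, 0.043]
contact_force: [-0.1, -0.5, 0.2]
opening: 1.003
grasp_force: 0.0
t 6.1 pos [442.1  78.  236.4] turn [ 0.     0.006 -0.004] shift mm [  2.    0.  103.4] after turn [1.400e+00 1.000e-01 1.034e+02] F [-0.3 -0.6  0.3]
```

View pics/c4.png

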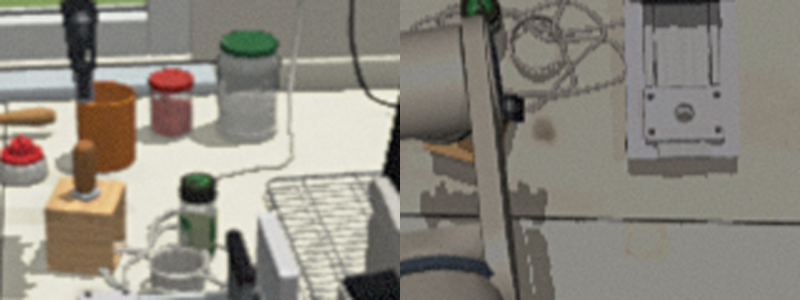

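The fingers sit above the handle, at (80,90) and (84,150), and the pusher is forward under the bridge. Next I'll descend and grip.

```bash

python3 -m jog '[[[0,0.006,0],[0.002,0,0.02],1],[[0,0,0],[0,0,0.025],1],[[0,0,0],[0,0,0.02],1],[[0,0,0],[0,0,0.02],1],[[0,0,0],[0,0,0.018],1],[[0,0,0],[0,0,0],1]]' 
python3 -m jog '[[[0,0,0],[0,0,0],-1],[[0,0,0],[0,0,0],-1],[[0,0,0],[0,0,0],-1],[[0,0,0],[0,0,0],-1],[[0,0,0],[0,0,0],-1],[[0,0,0],[0,0,0],-1]]' 80
```

```text
clock: 6.7
eef_pos: [442.8, 77.3, 131.9]
tcp_rot: [3.141, 0.003, 0.039]
contact_force: [-0.8, 0.3, 0.3]
opening: 0.994
grasp_force: 0.0
clock: 7.3
eef_pos: [444.2, 78.7, 134.6]
tcp_rot: [-3.141, -0.001, 0.041]
contact_force: [-1.4, 0.5, 8.4]
opening: 0.309
grasp_force: 78.1
```

Gripped at the handle width. I'll lift 110 mm and move towards the eye.

```bash

python3 -m jog '[[[0,0,0],[0,0,-0.01],-1],[[0,0,0],[0,0,-0.02],-1],[[0,0,0],[0,0,-0.025],-1],[[0,0,0],[0,0,-0.025],-1],[[0,0,0],[0,0,-0.03],-1],[[0,0,0],[0,0,0],-1]]' 
python3 -c "
from h import *
need([460,-168,243])"
```

```text
clock: 7.9
eef_pos: [445.7, 78.9, 247.7]
tcp_rot: [-3.141, -0.007, 0.041]
contact_force: [1.1, 0.4, -1.8]
opening: 0.305
grasp_force: 78.9
t 7.9 pos [445.7  78.9 247.7] turn [-0.001 -0.007 -0.004] shift mm [  4.2 247.3   4.6] after turn [  3.2 247.3   4.7] F [ 1.1  0.4 -1.8]
```

```bash

python3 -m jog '[[[0,0,0],[0,0.02,0],-1],[[0,0,0],[0.001,0.032,0],-1],[[0,0,0],[0.001,0.033,0],-1],[[0,0,0],[0.001,0.033,0],-1],[[0,0,0],[0,0.033,0],-1],[[0,0,0],[0,0.033,0],-1],[[0,0,0],[0,0.033,0.0],-1],[[0,0,0],[0,0.03,0],-1],[[0,0,0],[0,0,0.02],-1],[[0,0,0],[0,0,0.02],-1],[[0,0,0],[0,0,0],-1]]' 
python3 -c "
from h import *
need([460,-168,203])
snap('side','s5.png',(280,170,440,290),5)
print(need([460,-168,203]))"
```

```text
clock: 9.0
eef_pos: [454.8, -167.7, 201.1]
tcp_rot: [-3.14, 0.005, 0.04]
contact_force: [0.2, 0.6, -2.5]
opening: 0.304
grasp_force: 79.4
t 9.0 pos [ 454.8 -167.7  201.1] turn [-0.002  0.005 -0.005] shift mm [ 5.2  0.5 -2. ] after turn [ 5.2  0.5 -1.9] F [ 0.2  0.6 -2.5]
t 9.05 pos [ 455.6 -167.7  202.4] turn [-0.001  0.003 -0.004] shift mm [ 4.4  0.4 -0.6] after turn [ 4.4  0.5 -0.6] F [-0.2  0.8 -1.2]
None
```

View pics/s5.png

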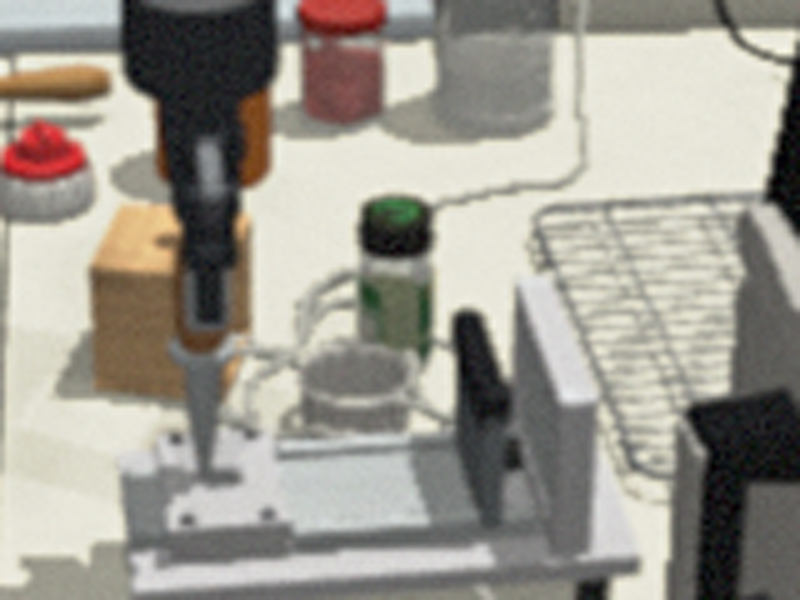

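The pin is held over the bridge, with its tip at about (205,481), the collar at (206,350) and the eye at about (222,475). I'll compare these with the projections for an upright pin.

```bash
python3 - <<'E'
from h import *
V=lambda p:np.round((np.array(p)-[280,170]+.5)*5-.5,1)
x,y,z=455.6,-167.7,202.4
for n,h in [('handletop',18),('collartop',-42),('collar under',-48),('shank34',-82),('tip',-120)]:
    print(n,V(proj('side',[x,y,z+h])[0]))
print('eye',V(proj('side',[461,-168,79])[0]),V(proj('side',[463,-169,79])[0]))
S=lambda x,y:((x+.5)/5-.5+280,(y+.5)/5-.5+170)
print(back('side',*S(205,481),82),back('side',*S(206,350),157))
E
python3 - <<'E'
import cv2
a=cv2.imread('pics/raw_s5.png')[232:280,305:345]
cv2.imwrite('pics/z5.png',cv2.resize(a,None,fx=12,fy=12,interpolation=0))
E
```

```text
handletop [200.7 230.2]
collartop [203.6 337.2]
collar under [203.9 347.7]
shank34 [205.5 406.1]
tip [207.2 469.7]
eye [218.  475.2] [222.  476.1]
[ 454.04003964 -177.56046767   82.        ] [ 456.41210975 -174.50195034  157.        ]
```

View pics/z5.png

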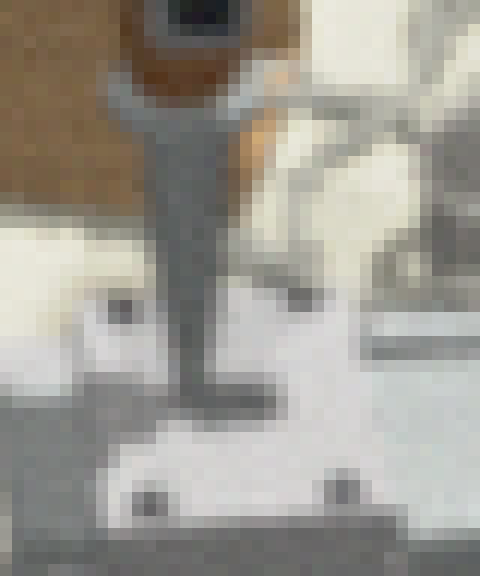

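The tip appears about 7 mm behind the hole centre, which puts the eye at TCP x of about 461.5–462 and y of about -168. I'll shift to 1–2 mm behind the eye and descend gently.

```bash

python3 -m jog '[[[0,0.004,-0.004],[0.003,0,0],-1],[[0,0,0],[0.002,0,0],-1],[[0,0,0],[0,0,0.005],-1],[[0,0,0],[0,0,0.005],-1],[[0,0,0],[0,0,0],-1]]' 
python3 -c "
from h import *
need([461,-168,127])"
python3 -m jog '[[[0,0,0],[0,0,0.004],-1],[[0,0,0],[0,0,0.004],-1],[[0,0,0],[0,0,0.004],-1],[[0,0,0],[0,0,0],-1]]' 
python3 -c "
from h import *
need([461,-168,127])
snap('side','s6.png')"
```

```text
clock: 9.55
eef_pos: [461.3, -167.6, 193.0]
tcp_rot: [-3.141, -0.003, 0.045]
contact_force: [-0.5, -0.1, -1.6]
opening: 0.304
grasp_force: 79.3
t 9.55 pos [ 461.3 -167.6  193. ] turn [-0.    -0.003  0.   ] shift mm [-0.5  0.4 66. ] after turn [-0.4  0.3 66. ] F [-0.5 -0.1 -1.6]
clock: 9.95
eef_pos: [461.0, -167.7, 181.0]
tcp_rot: [-3.141, -0.002, 0.045]
contact_force: [-1.8, -0.5, -3.4]
opening: 0.305
grasp_force: 80.2
t 9.95 pos [ 461.  -167.7  181. ] turn [-0.    -0.002 -0.   ] shift mm [-0.2  0.3 54. ] after turn [-0.1  0.3 54. ] F [-1.8 -0.5 -3.4]
```

```bash

python3 -m jog '[[[0,0,0],[0,0,0.004],-1],[[0,0,0],[0,0,0.004],-1],[[0,0,0],[0,0,0],-1]]' 
python3 -m jog '[[[0,0,0],[0,0,0.004],-1],[[0,0,0],[0,0,0.004],-1],[[0,0,0],[0,0,0],-1]]' 
python3 -c "
from h import *
need([461,-168,127])"
```

```text
clock: 10.3
eef_pos: [461.1, -167.8, 172.8]
tcp_rot: [-3.141, -0.002, 0.045]
contact_force: [-3.0, -1.0, -3.7]
opening: 0.3
grasp_force: 80.1
clock: 10.6
eef_pos: [461.7, -167.8, 165.0]
tcp_rot: [-3.141, -0.003, 0.045]
contact_force: [-3.7, -1.1, -3.2]
opening: 0.305
grasp_force: 80.1
t 10.6 pos [ 461.7 -167.8  165. ] turn [-0.    -0.003 -0.   ] shift mm [-0.8  0.1 38. ] after turn [-0.7  0.1 38. ] F [-3.7 -1.1 -3.2]
```

```bash

python3 -m jog '[[[0,0,0],[0,0,0.004],-1],[[0,0,0],[0,0,0.004],-1],[[0,0,0],[0,0,0],-1]]' 
python3 -m jog '[[[0,0,0],[0,0,0.004],-1],[[0,0,0],[0,0,0.004],-1],[[0,0,0],[0,0,0],-1]]' 
python3 -c "
from h import *
need([461,-168,127])"
```

```text
clock: 10.9
eef_pos: [461.8, -167.9, 157.1]
tcp_rot: [-3.142, -0.004, 0.045]
contact_force: [-3.1, -1.0, -3.4]
opening: 0.301
grasp_force: 80.1
clock: 11.2
eef_pos: [461.8, -167.9, 149.0]
tcp_rot: [-3.142, -0.003, 0.045]
contact_force: [-3.1, -1.4, -3.9]
opening: 0.302
grasp_force: 80.1
t 11.2 pos [ 461.8 -167.9  149. ] turn [-0.    -0.003 -0.   ] shift mm [-0.8  0.1 22. ] after turn [-0.8  0.1 22. ] F [-3.1 -1.4 -3.9]
```

```bash

python3 -m jog '[[[0,0,0],[0,0,0.004],-1],[[0,0,0],[0,0,0.004],-1],[[0,0,0],[0,0,0],-1]]' 
python3 -m jog '[[[0,0,0],[0,0,0.004],-1],[[0,0,0],[0,0,0.004],-1],[[0,0,0],[0,0,0],-1]]' 
python3 -c "
from h import *
need([461,-168,127])"
```

```text
clock: 11.5
eef_pos: [461.9, -167.9, 141.1]
tcp_rot: [-3.141, -0.004, 0.045]
contact_force: [-3.4, -2.3, -3.7]
opening: 0.307
grasp_force: 80.1
clock: 11.8
eef_pos: [462.0, -167.8, 133.1]
tcp_rot: [-3.141, -0.004, 0.045]
contact_force: [-2.7, -1.5, -4.2]
opening: 0.308
grasp_force: 80.1
t 11.8 pos [ 462.  -167.8  133.1] turn [-0.    -0.004 -0.   ] shift mm [-1.   0.1  6.1] after turn [-1.   0.1  6.1] F [-2.7 -1.5 -4.2]
```

```bash

python3 -m jog '[[[0,0,0],[0,0,0.002],-1],[[0,0,0],[0,0,0.002],-1],[[0,0,0],[0,0,0],-1]]' 
python3 -m jog '[[[0,0,0],[0,0,0.0015],-1],[[0,0,0],[0,0,0],-1]]'
python3 -m jog '[[[0,0,0],[0,0,0.0015],-1],[[0,0,0],[0,0,0],-1]]'
```

```text
clock: 12.1
eef_pos: [462.0, -167.9, 129.5]
tcp_rot: [-3.142, -0.004, 0.045]
contact_force: [-2.6, -1.2, -4.6]
opening: 0.305
grasp_force: 80.2
clock: 12.3
eef_pos: [462.1, -167.9, 128.7]
tcp_rot: [-3.142, -0.004, 0.045]
contact_force: [-5.4, -0.8, 7.1]
opening: 0.305
grasp_force: 81.3
clock: 12.5
eef_pos: [462.2, -167.9, 128.6]
tcp_rot: [3.141, -0.004, 0.045]
contact_force: [-11.3, 2.1, 27.0]
opening: 0.307
grasp_force: 83.6
```

The collar seated at z = 128.6, which matches the expected home height with the 1.6 mm grip offset. I'll relieve the press, release and retreat.

```bash

python3 -m jog '[[[0,0,0],[0,0,-0.0015],-1],[[0,0,0],[0,0,0],-1],[[0,0,0],[0,0,0],1],[[0,0,0],[0,0,0],1],[[0,0,0],[0,0,0],1],[[0,0,0],[0,0,0],1],[[0,0,0],[0,0,0],1]]'
python3 -m jog '[[[0,0,0],[0,0,-0.01],1],[[0,0,0],[0,0,-0.02],1],[[0,0,0],[0,0,-0.03],1],[[0,0,0],[0,0,-0.03],1],[[0,0,0],[-0.02,0.03,-0.02],1],[[0,0,0],[-0.02,0.035,0],1],[[0,0,0],[-0.02,0.035,0],1],[[0,0,0],[-0.02,0.035,0],1],[[0,0,0],[-0.02,0.035,0],1],[[0,0,0],[0,0.035,0],1],[[0,0,0],[0,0,0],1]]'
python3 - <<'E'
from h import *
snap('side','s7.png',(280,185,440,310),4.8);snap('top','t7.png',(250,165,410,290),4.8)
a=np.hstack([cv2.imread('pics/s7.png'),cv2.imread('pics/t7.png')])
cv2.imwrite('pics/c7.png',cv2.resize(a,(800,312),interpolation=3))
print((proj('side',[[461.5,-168,145],[461.5,-168,79]])-[280,185]+.5)*2.5)
E
```

```text
clock: 13.2
eef_pos: [462.3, -167.9, 128.2]
tcp_rot: [3.142, -0.004, 0.045]
contact_force: [-0.3, -0.2, -0.1]
opening: 1.002
grasp_force: 0.0
clock: 14.3
eef_pos: [370.9, -381.0, 238.9]
tcp_rot: [3.139, -0.006, 0.042]
contact_force: [-0.6, -0.4, -0.3]
opening: 1.0
grasp_force: 0.0
[[108.34588546 144.64060821]
 [109.72238704 200.31102808]]
```

View pics/c7.png

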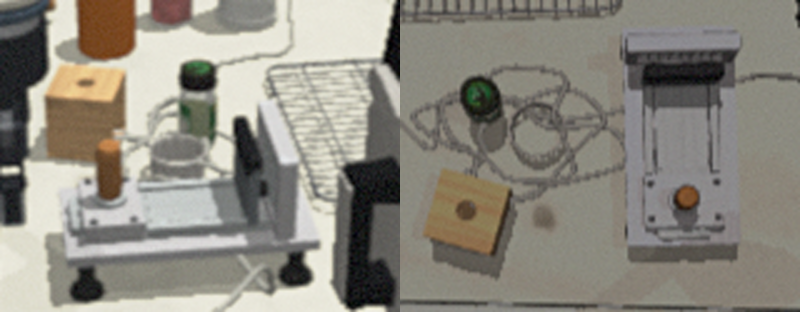

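The pin stands upright in the bridge: handle top at (108,144) against a predicted (108,145), collar flush on the plate, pusher forward. The jar, ring and stand have not moved.

```bash
python3 -c "
from rig import r
print(r.sign_off())"
```

```text
the job is handed in; nothing more can be done
None
```

The job is handed in at about 14 s: the pusher was pushed onto its stops and let go, and the pin stands upright in the hole with its collar on the bridge plate; the jar, ring and stand look undisturbed, while I did not re-check the mug, timer, tub and mixer.

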